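# Load the purple test plate into the reading stage

## Task

Take the glass test plate with the purple grip and slide it, nose first, along the blue reading stage under the sprung clips, so that they ride up over its nose bar and snap down onto the glass behind it. Leave it fully home, centred and straight on the stage and let go; do not disturb the grey plate.

Things in the scene. Friction and masses are not known exactly. Their poses are not given: they have to be found in the camera images.
- plate_purple: Loose glass plate flat on a steel tray, 110 mm long (x), 60 wide, glass 5 thick, 0.11 kg. Origin: centre of underside; +x to its nose, z up. Purple grip fin: 30 mm long (x), 16 thick (y), centred at x=-36, y=0, top 42 mm above underside. Purple full-width nose bar: flat top 13 mm above underside from x=23 to 31, then a ramp falling to 2 mm at the nose (x=55). Bare glass elsewhere.
- plate_grey: The same plate with grey fin and nose bar, lying on the same tray (origins at least 100 mm apart); a bystander.
- seat (a point): On the flat top of the fixed blue stage, 30 mm above the table: where a plate's origin belongs when home (white window). +x: the way plates slide in; z up. Top spans x -110 to 100, y -62 to 62 mm. Stop face (12 high) at x=55.5. Two steel clips, 14 wide, at y=18 and -18: noses press at x=8; upturned lips begin at x=-16, 21 mm up: set the plate down with its nose short of that, then slide.
- clips (a joint): Lift angle (rad) of both clips, one sprung part hinged across the stage at seat x=83 mm, 17 mm up: 0 empty (noses 3 mm above the stage), about 0.03 with noses on the glass, 0.13 on top of the nose bar. About 2 to 3 N down in all; pushing a plate under takes 2 to 8 N. Clips are at most 23 mm high at rest, 40 mm when raised.
Not all that is in view belongs to the job. What is shaped like the plate_purple but pink or yellow is not meant. What is shaped like the part that bears seat but turquoise is not meant.

How it is judged:
By the outcome, as a careful person would: the job done as asked, in the order asked, and still so for the second after the job is handed in, with the robot touching nothing.
It also fails if it takes over 40 s, if anything falls off the work surface, if the arm or the gripper's body presses on something with over 40 N, if the wrist force passes 120 N, or if a joint passes its speed limit or range.

## Robot

A 6-joint arm with a two-finger parallel gripper is mounted at the origin on the work surface. World frame = base frame: x ahead of the robot, y to its left, z up, the work surface at z = 0. Lengths are in m, angles in degrees, forces in N, time in s.
With the tool pointing down it reaches from about 0.3 to 0.75 m from the base axis. Payload 8.5 kg.
Tool frame: the origin (TCP) lies at the very end of the fingers, on their centre line; the grasp point (between the pads) lies 19 mm behind it; z points along the fingers, y is the line along which they close (so a half turn about z gives the same grasp; the last joint's range is limited). The gripper opens to 85 mm and grips with 20 to 120 N. Pads are 22 mm wide; open, the fingers measure 114 mm over their backs; the gripper's body (76 mm by 85 mm) begins 54 mm behind the grasp point. The pads swing forward as they close: fully open they stand 13 mm farther back than shut.
Start: joints at [50.747, 21.807, 74.336, -0, 83.858, -12.336], TCP at [0.249, 0.49, 0.231] pointing down, gripper open.
Joint ranges: [-178.18, 178.18], [-50.72, 133.34], [12.68, 142.11], [-81.47, 261.47], [9.98, 163.14], [-165.26, 165.26]. Speed limits (degrees/s): [136.94, 136.94, 180, 180, 180, 180].

## Interface

Orientations are given as a 3x3 rotation matrix whose columns are the frame's x, y, z axes.
In Python, from rig import env, optics, spotter gives the robot as it stands.
- The arm moves only by the shell command python3 -m crank 'ROWS' [FORCE]. ROWS is JSON, one flat list of numbers, 5 for each row, row after row: the finger opening in cm, from 0 to 8.54, then the shift along the tool's x, y, z in cm, then the turn about the tool's z in rad. A call has exactly 8 rows; each row shifts and turns the commanded pose from where the row before left it, along the tool's axes as they then stand; what a row does not reach is not made up. A row lasts 1/12 s, in which the tool goes at most 41.7 mm and 7.16 degrees, less where a joint would pass 70% of its speed; a pose out of reach is approached as far as the arm can. A call is refused whole if a number of a shift passes 4.17 or a number of a turn 0.125, either way. A call with a gripper value outside its range is refused whole. The fingers move at their own pace and stop on an object; FORCE is the grip in N (left out, the last holds). Time passes only in rows, so rows that do not move let the fingers close, or fill a call up. It gives the time, the measured TCP pose, the force, the opening and the grip force at its end, in the units of the state.
- env.observe(): the state, without advancing time (a new reading comes with each control period).
- optics.get_image(name): name is "scene" or "top" or "wrist"; returns a dict with "color" (420x560x3 uint8, red, green, blue), "intrinsics" (3x3 intrinsics, pixels), "distortion" ([k1, k2, p1, p2, k3] as OpenCV has them; the pictures are not rectified), "pose" (4x4, takes a point from camera to world coordinates). Camera axes: x right, y up, looking along -z (the intrinsics and any distortion apply to the point x, -y, -z); pixel columns grow to the right and rows downward; lengths in m; the calibration is good to about 2 mm. A picture is of the moment at which its call begins. There is no depth.
- env.close_job(): hands the job in; it is judged then, once.
Trained networks look in a picture, given as the dict that the camera call returned (one of the last four; its "shot" number tells which), for a name from the list of things; names that differ only in an ending like _2 or _b are one class to them, and where a whole thing is asked for, a point or a joint stands for the part that bears it (a point fixed in the world has none). Each returns a list of dicts, best first, with "score" (0 to 1); they miss things now and then, are a little off and sometimes report something else, mostly with a low value. They report only what shows in the picture. A call takes as long as a camera call. They do not tell look-alikes from the thing itself.
- spotter.look_for(picture, query): "at" ([column, row] as shares, 0 to 1, of the picture: columns of its width, rows of its height, amid what is visible of it).
The state is a dict: "time_s": time; "q": joint angles; "qvel": joint speeds; "joint_efforts": joint torques, N m; "position": TCP position; "tool_rot": TCP orientation; "ft_force": force on the tool from outside, world axes, zero at the start; "wrist_torque": the same for the moment, N m; "grip_width": finger opening in m; "gripper_force": force on a finger pad.
Only numpy, scipy, OpenCV 4.12 (cv2) and the standard library are available. Lean on these libraries where they do the work, as an engineer would, in place of code of your own. Each camera call takes 0.05 s, during which the arm holds its last target. There are 200 camera calls.

## Working session

There is one attempt and no reset: what is moved stays moved. The work goes in short steps, Python scripts to look and compute and a shell command to move; the robot and the scene stay as the last step left them, time stands still between calls to the robot, and variables do not carry over. Pictures are saved under pics/ and viewed, at most 10 in all, crops included, and the job is handed in when it is done.

```bash
ls; mkdir -p pics
python3 - <<'E'
from rig import env,optics,spotter
import cv2,numpy as np
s=env.observe();print(s['time_s'],s['position'],np.round(s['tool_rot'],3).tolist(),s['ft_force'])
ims=[]
for n in("scene","top"):
    p=optics.get_image(n);ims.append(p['color'][:,:,::-1]);cv2.imwrite(f'pics/{n}0.png',ims[-1])
    for q in("plate_purple","seat"):
        print(n,q,[(round(d['at'][0]*560),round(d['at'][1]*420),round(d['score'],2)) for d in spotter.look_for(p,q)])
    print(np.round(p['intrinsics'],1).tolist(),np.round(p['distortion'],3),np.round(p['pose'],3).tolist())
E
```

```text
pics
0.0 [0.24879046 0.49017775 0.23070467] [[-0.892, 0.453, -0.001], [0.453, 0.892, -0.001], [0.0, -0.001, -1.0]] [ 0.16063832 -0.64075871 -0.31724928]
scene plate_purple [(384, 335, 0.92), (319, 285, 0.86), (235, 301, 0.68)]
scene seat [(273, 134, 0.66)]
[[379.2, 0.0, 277.4], [0.0, 379.2, 212.2], [0.0, 0.0, 1.0]] [0.031 0.    0.    0.    0.   ] [[-0.842, -0.394, 0.367, 0.972], [0.539, -0.617, 0.574, 0.62], [0.0, 0.681, 0.732, 0.841], [0.0, 0.0, 0.0, 1.0]]
top plate_purple [(251, 126, 0.91), (213, 195, 0.85), (366, 195, 0.74), (147, 212, 0.72)]
top seat [(451, 301, 0.65), (365, 196, 0.56)]
[[442.8, 0.0, 290.4], [0.0, 442.8, 199.8], [0.0, 0.0, 1.0]] [-0.013  0.     0.     0.     0.   ] [[0.028, 0.982, -0.189, 0.368], [-1.0, 0.026, -0.014, 0.018], [-0.008, 0.189, 0.982, 1.167], [0.0, 0.0, 0.0, 1.0]]
```

View pics/scene0.png

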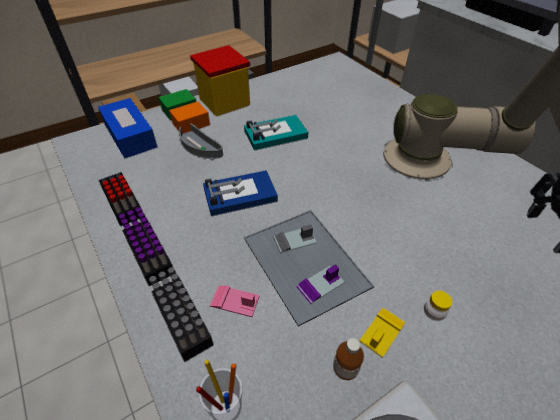

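View pics/top0.png

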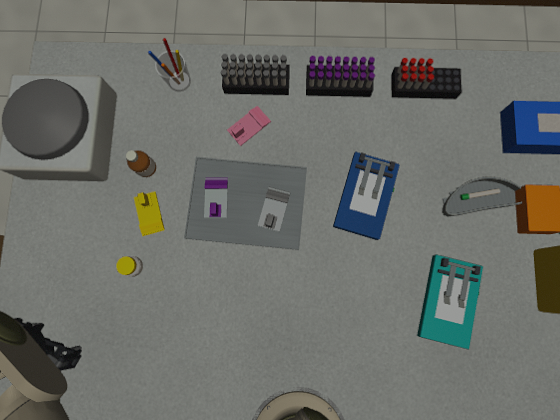

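Scene: the purple plate is at scene (322,285) / top (215,198) on the tray. Grey is at top (273,208), pink at (249,125) and yellow at (149,212). The blue stage is at top (367,195) and turquoise at (451,301). The purple-finned plate and the blue stage match the description. I'll confirm that in an enlarged crop.

```bash
cat > h.py <<'E'
from rig import env,optics,spotter
import cv2,numpy as np
def w(p,uv,z):
    "pixels (n,2) -> world points on the plane of height z"
    u=cv2.undistortPoints(np.array(uv,float).reshape(-1,1,2),p['intrinsics'],np.array(p['distortion'],float)).reshape(-1,2)
    d=np.c_[u[:,0],-u[:,1],-np.ones(len(u))]@p['pose'][:3,:3].T; c=p['pose'][:3,3]
    return c+d*((z-c[2])/d[:,2])[:,None]
def px(p,P):
    P=(np.atleast_2d(P)-p['pose'][:3,3])@p['pose'][:3,:3]
    P=P*[1,-1,-1]
    return cv2.projectPoints(P,np.zeros(3),np.zeros(3),p['intrinsics'],np.array(p['distortion'],float))[0].reshape(-1,2)
def ortho(p,x0,x1,y0,y1,z,s=2000):
    "rectified map at height z: rows down = -x, cols right = -y, s px per m"
    X,Y=np.meshgrid(np.arange(x1,x0,-1/s),np.arange(y1,y0,-1/s),indexing='ij')
    m=px(p,np.c_[X.ravel(),Y.ravel(),np.full(X.size,z)]).reshape(*X.shape,2).astype(np.float32)
    return cv2.remap(p['color'],m[...,0],m[...,1],cv2.INTER_CUBIC)[:,:,::-1]
E
python3 - <<'E'
from h import *
p=optics.get_image("top")
print(w(p,[(215,198),(366,196),(273,208),(190,160),(300,248)],0.01).round(3).tolist())
hsv=cv2.cvtColor(p['color'],cv2.COLOR_RGB2HSV)
m=((hsv[...,0]>110)&(hsv[...,0]<125)&(hsv[...,1]>150)).astype(np.uint8); m[:,:320]=0;m[:,420:]=0
c=max(cv2.findContours(m,0,2)[0],key=cv2.contourArea)
print(cv2.minAreaRect((w(p,c.reshape(-1,2),0.03)[:,:2]*1000).astype(np.float32)))
cv2.imwrite('pics/crop1.png',cv2.resize(p['color'][140:260,180:410,::-1],(780,407),interpolation=cv2.INTER_CUBIC))
E
```

```text
[[0.59, 0.235, 0.01], [0.606, -0.167, 0.01], [0.567, 0.079, 0.01], [0.693, 0.309, 0.01], [0.463, 0.005, 0.01]]
((882.9518432617188, -236.22592163085938), (0.0, 0.0), 0.0)
```

View pics/crop1.png

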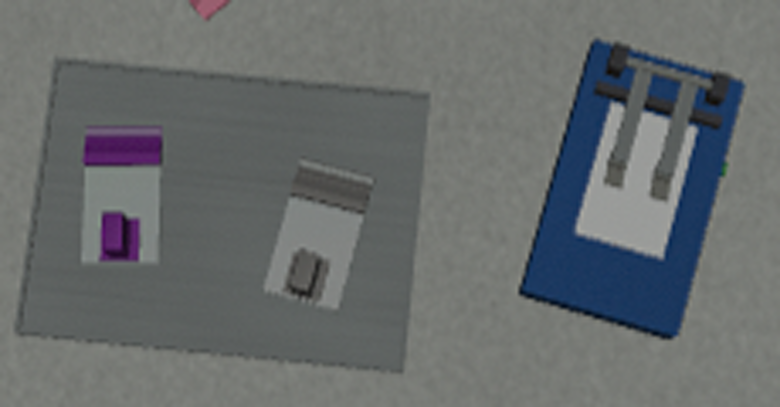

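The crop confirms it: purple fin and nose bar with the nose pointing up (+x), back corners (82,262) and (158,263). The blue stage corners are (522,293), (672,337), (742,83) and (593,40), with the clip hinge at the top.

Run:
```python
from h import *
p=optics.get_image("top")
f=lambda L,z:w(p,[(180+(u+.5)/3.391-.5,140+(v+.5)/3.391-.5) for u,v in L],z)[:,:2]
S=f([(522,293),(672,337),(742,83),(593,40)],.03)
print((S*1000).round(0).tolist(),[np.linalg.norm(S[i]-S[(i+1)%4]).round(4) for i in range(4)])
d=(S[2]+S[3]-S[0]-S[1])/2; a=np.degrees(np.arctan2(d[1],d[0])); u=d/np.linalg.norm(d)
d2=S[1]-S[0]+S[2]-S[3]; print('stage yaw',a,np.degrees(np.arctan2(d2[1],d2[0]))+90,'seat',S.mean(0)+u*.005)
P=f([(82,262),(158,263),(162,127),(85,127)],.006)
d=(P[2]+P[3]-P[0]-P[1])/2
print((P*1000).round(0).tolist(),'plate',P.mean(0),np.degrees(np.arctan2(d[1],d[0])),np.linalg.norm(d),np.linalg.norm(P[1]-P[0]))
s=env.observe();print(s['time_s'],np.round(s['tool_rot'],3).tolist(), s['grip_width'])
```

```text
[[520.0, -80.0], [490.0, -194.0], [690.0, -250.0], [722.0, -134.0]] [np.float64(0.1179), np.float64(0.2083), np.float64(0.1208), np.float64(0.209)]
stage yaw -15.338144778796597 -15.178129141769375 seat [ 0.61054239 -0.16574339]
[[539.0, 262.0], [540.0, 203.0], [649.0, 206.0], [647.0, 267.0]] plate [0.59362135 0.23450488] 1.9938599619561077 0.10911003088363498 0.05966380530252911
0.4 [[-0.892, 0.453, -0.0], [0.453, 0.892, -0.0], [0.0, -0.0, -1.0]] 0.08530575370082236
```

```bash
python3 -m crank '[5,0,0,0,-0.101, 5,0,0,0,-0.101, 5,0,0,0,-0.101, 5,0,0,0,-0.101, 5,0,0,0,-0.101, 5,-2.7,-2.4,0,0, 5,-2.7,-2.4,0,0, 5,-2.7,-2.4,0,0]' 40
python3 -m crank '[5,-2.7,-2.4,0,0, 5,-2.7,-2.4,0,0, 5,-2.7,-2.4,0,0, 5,-2.7,-2.4,0,0, 5,-2.7,-2.4,0.5,0, 5,-2.7,-2.4,0.5,0, 5,-2.7,-2.4,0.5,0, 5,-2.7,-2.4,0.5,0]'
python3 - <<'E'
from h import *
s=env.observe();print(s['position'],np.round(s['tool_rot'],3).tolist())
p=optics.get_image("wrist");cv2.imwrite('pics/w1.png',p['color'][:,:,::-1]);print(p['pose'].round(3).tolist())
E
```

```text
time_s: 1.07
position: [0.333, 0.4206, 0.2314]
tool_rot: [[-0.999, -0.037, 0.0], [-0.037, 0.999, 0.0], [-0.0, 0.0, -1.0]]
ft_force: [1.1, 0.3, -0.0]
grip_width: 0.0498
gripper_force: 0.0
time_s: 1.73
position: [0.5563, 0.2356, 0.2111]
tool_rot: [[-0.999, -0.035, 0.0], [-0.035, 0.999, 0.0], [-0.0, 0.0, -1.0]]
ft_force: [0.1, 0.8, 0.2]
grip_width: 0.0502
gripper_force: 0.0
[0.55627165 0.23558668 0.21111389] [[-0.999, -0.035, 0.0], [-0.035, 0.999, 0.0], [-0.0, 0.0, -1.0]]
[[-0.035, -0.955, -0.295, 0.482], [0.999, -0.034, -0.01, 0.233], [-0.001, -0.295, 0.956, 0.354], [0.0, 0.0, 0.0, 1.0]]
```

View pics/w1.png

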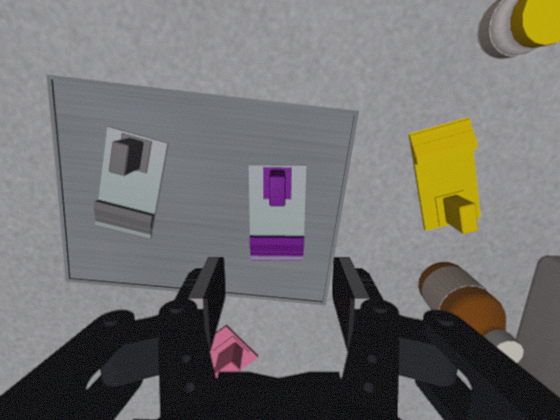

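The wrist view shows the purple plate's back corners at (249,166) and (306,166) and its nose at (249,259) and (304,259). The grey plate is at (130,182).

Run:
```python
from h import *
p=optics.get_image("wrist")
P=w(p,[(249,166),(306,166),(304,259),(249,259)],.007)[:,:2]
d=(P[2]+P[3]-P[0]-P[1])/2
print((P*1000).round(0).tolist(),'plate',P.mean(0),np.degrees(np.arctan2(d[1],d[0])),np.linalg.norm(d),np.linalg.norm(P[1]-P[0]))
hsv=cv2.cvtColor(p['color'],cv2.COLOR_RGB2HSV)
m=((hsv[...,0]>130)&(hsv[...,0]<160)&(hsv[...,1]>120)).astype(np.uint8);m[:160]=0;m[275:]=0
for c in cv2.findContours(m,0,2)[0]:
    if cv2.contourArea(c)>50:
        print(cv2.boundingRect(c))
        for z in(.005,.044):
          r=cv2.minAreaRect((w(p,c.reshape(-1,2),z)[:,:2]*1000).astype(np.float32));print(z,np.round(r[0]),np.round(r[1]),round(r[2],1))
# fin top strip: brighter purple
print(cv2.resize(p['color'][165:212:4,260:296:2,2],None,fx=1,fy=1))
```

```text
[[547.0, 199.0], [545.0, 258.0], [652.0, 262.0], [654.0, 200.0]] plate [0.59940192 0.22981515] 1.0990636876400959 0.10630353237975353 0.05932670980130757
(254, 234, 55, 19)
0.005 [634. 235.] [22. 61.] 1.8
0.044 [617. 235.] [19. 54.] 1.8
(268, 164, 28, 38)
0.005 [565. 234.] [40. 29.] 1.2
0.044 [556. 233.] [36. 26.] 1.2
[[166 166 165 165 136 132 131 134 121 118 118 118 119 117 124 134 132 132]
 [165 166 169 163 138 137 137  93  51  48  52  49  56  48  50 113 137 132]
 [163 169 164 166 139 138 139 102 114 124 121 122 122 115 114  94 141 136]
 [162 164 166 162 139 136 135 118 138 138 143 137 137 135 133 101 136 134]
 [163 168 164 161 137 135 136 114 134 142 136 135 136 132 132 102 135 132]
 [162 162 163 159 137 133 137 118 137 137 136 134 133 134 130  99 135 130]
 [164 165 164 160 137 130 136 113 134 131 133 133 131 128 129 100 135 127]
 [160 165 165 165 137 129 134 115 132 128 133 129 135 129 126  98 135 131]
 [161 165 160 161 160 161 162 119 131 128 131 129 131 125 126 116 165 163]
 [160 162 164 163 164 165 166 124 123 124 122 120 122 121 115 138 166 162]
 [158 157 158 160 164 161 161 163 163 159 165 162 161 162 162 167 162 161]
 [161 160 158 160 163 163 159 161 163 159 159 161 160 159 158 159 158 158]]
```

Run:
```python
from h import *
p=optics.get_image("wrist");s=env.observe();print(s['position'])
P=w(p,[(282,173),(282,203)],.044);print(P, P.mean(0))
a=p['color'][165:215,255:310,:]
print(a[20,10:44].tolist()); print(a[:,27].tolist())
```

```text
[0.55637584 0.23521799 0.21025849]
[[0.5437166  0.23548792 0.044     ]
 [0.57293451 0.23646649 0.044     ]] [0.55832555 0.23597721 0.044     ]
[[129, 107, 146], [112, 52, 135], [112, 39, 135], [116, 44, 136], [114, 38, 133], [107, 39, 126], [87, 22, 105], [97, 31, 119], [118, 44, 138], [115, 45, 140], [114, 46, 138], [116, 47, 137], [115, 43, 137], [113, 41, 135], [111, 39, 133], [111, 40, 136], [111, 43, 133], [111, 40, 135], [113, 40, 132], [108, 33, 129], [111, 44, 134], [103, 34, 124], [85, 38, 103], [82, 20, 98], [108, 42, 129], [111, 38, 136], [108, 32, 129], [110, 37, 132], [122, 82, 140], [140, 132, 152], [157, 161, 167], [153, 157, 161], [154, 159, 162], [159, 165, 168]]
[[138, 134, 147], [114, 87, 131], [104, 46, 126], [86, 29, 104], [47, 21, 60], [45, 23, 54], [47, 23, 58], [42, 16, 50], [34, 6, 52], [58, 10, 68], [84, 29, 100], [106, 38, 126], [115, 47, 137], [112, 39, 134], [112, 37, 133], [115, 45, 136], [107, 35, 131], [107, 36, 131], [111, 38, 135], [108, 36, 132], [111, 40, 135], [111, 40, 132], [111, 41, 133], [113, 41, 135], [107, 39, 132], [109, 37, 131], [106, 35, 131], [112, 44, 135], [108, 33, 128], [108, 39, 129], [107, 37, 130], [105, 37, 129], [107, 40, 130], [107, 35, 130], [107, 39, 130], [107, 41, 130], [104, 37, 129], [107, 37, 129], [104, 40, 126], [102, 69, 123], [129, 124, 139], [145, 155, 156], [154, 162, 163], [149, 160, 160], [152, 161, 161], [148, 159, 158], [150, 161, 160], [151, 161, 161], [151, 161, 160], [149, 158, 160]]
```

```bash
python3 -m crank '[5,-0.36,-0.16,0,0, 5,0,0,2.7,0, 5,0,0,2.7,0, 5,0,0,2.7,0, 5,0,0,2.7,0, 5,0,0,2.7,0, 5,0,0,2.7,0, 5,0,0,1.2,0]'
python3 -m crank '[5,0,0,1.0,0, 5,0,0,1.0,0, 5,0,0,0,0, 3,0,0,0,0, 0,0,0,0,0, 0,0,0,0,0, 0,0,0,0,0, 0,0,0,0,0]' 40
```

```text
time_s: 2.55
position: [0.5567, 0.2364, 0.0346]
tool_rot: [[-0.999, -0.037, -0.004], [-0.037, 0.999, -0.001], [0.004, -0.001, -1.0]]
ft_force: [-0.7, -0.2, -0.8]
grip_width: 0.0498
gripper_force: 0.0
time_s: 3.22
position: [0.5594, 0.2357, 0.0185]
tool_rot: [[-0.999, -0.035, 0.002], [-0.035, 0.999, 0.0], [-0.002, 0.0, -1.0]]
ft_force: [-0.2, -0.4, 6.0]
grip_width: 0.0151
gripper_force: 40.3
```

```bash
python3 -m crank '[0,0,0,-0.3,0, 0,0,0,-0.5,0, 0,0,0,-1,0, 0,0,0,-2,0, 0,0,0,-2,0, 0,0,0,-2,0, 0,0,0,-1,0, 0,0,0,0,0]' 60
python3 - <<'E'
from h import *
p=optics.get_image("wrist");cv2.imwrite('pics/w2.png',p['color'][:,:,::-1])
s=env.observe();print(s['position'],s['ft_force'],s['wrist_torque'],s['grip_width'])
E
```

```text
time_s: 3.88
position: [0.5597, 0.2358, 0.108]
tool_rot: [[-0.999, -0.035, 0.005], [-0.035, 0.999, 0.001], [-0.005, 0.001, -1.0]]
ft_force: [-0.4, -0.1, -1.6]
grip_width: 0.0152
gripper_force: 58.3
[0.55897179 0.23561505 0.10619334] [ 0.0487333  -0.19435519 -1.81225165] [-0.02890001  0.08220612 -0.04378232] 0.01501842832924256
```

View pics/w2.png

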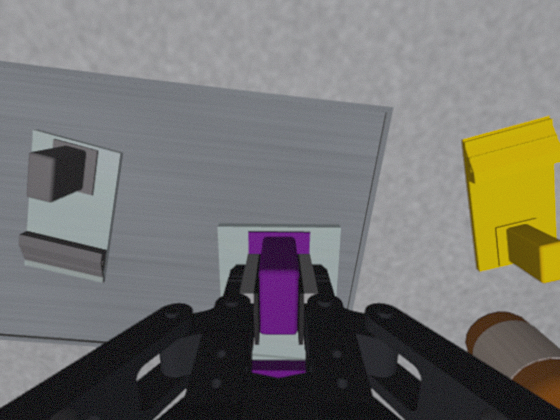

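The plate is held: fin between the pads, back edge (217,224)–(341,226) level, and the grey plate left undisturbed on the left. Carrying it to the stage entrance at height.

```bash
python3 -m crank '[0,0,0,-0.5,0, 0,0.4,-2,0,0, 0,0.73,-3.69,0,0, 0,0.73,-3.69,0,0, 0,0.73,-3.69,0,0, 0,0.73,-3.69,0,0, 0,0.73,-3.69,0,0, 0,0.73,-3.69,0,0]'
python3 -m crank '[0,0.73,-3.69,0,0, 0,0.73,-3.69,0,0, 0,0.73,-3.69,0,0, 0,0.4,-1.7,0,0, 0,0,0,0,0.1, 0,0,0,0,0.1, 0,0,0,0,0.1, 0,0,0,0,0]'
python3 - <<'E'
from h import *
s=env.observe();print(s['position'],np.round(s['tool_rot'],3).tolist(),s['grip_width'])
p=optics.get_image("wrist");t=optics.get_image("top")
cv2.imwrite('pics/both.png',np.hstack([cv2.resize(p['color'],(440,330)),cv2.resize(t['color'][130:260,300:440],(355,330),interpolation=2)])[:,:,::-1])
E
```

```text
time_s: 4.6
position: [0.5184, -0.0089, 0.1095]
tool_rot: [[-0.999, -0.035, -0.002], [-0.035, 0.999, 0.001], [0.002, 0.001, -1.0]]
ft_force: [1.2, -1.0, -1.9]
grip_width: 0.0148
gripper_force: 58.5
time_s: 5.27
position: [0.4976, -0.1359, 0.1094]
tool_rot: [[-0.964, 0.266, -0.002], [0.266, 0.964, 0.001], [0.002, 0.0, -1.0]]
ft_force: [0.3, -0.0, -0.5]
grip_width: 0.0151
gripper_force: 58.5
[ 0.49756858 -0.13590505  0.10943634] [[-0.964, 0.266, -0.002], [0.266, 0.964, 0.001], [0.002, 0.0, -1.0]] 0.015051841212038898
```

View pics/both.png

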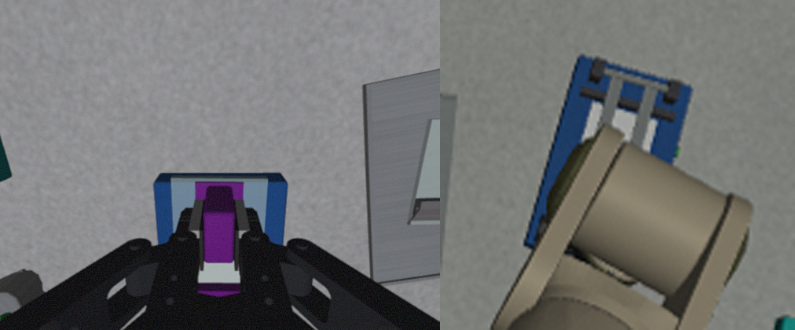

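Both the plate's back edge and the stage's back edge show in the wrist view (stage ≈ columns 155–287, plate ≈ 170–270 in the left half). I'll enlarge it to measure.

Run:
```python
from h import *
p=optics.get_image("wrist")
cv2.imwrite('pics/c2.png',cv2.resize(p['color'][212:332,185:385,::-1],(800,480),interpolation=cv2.INTER_CUBIC))
```

```text
(no output)
```

View pics/c2.png

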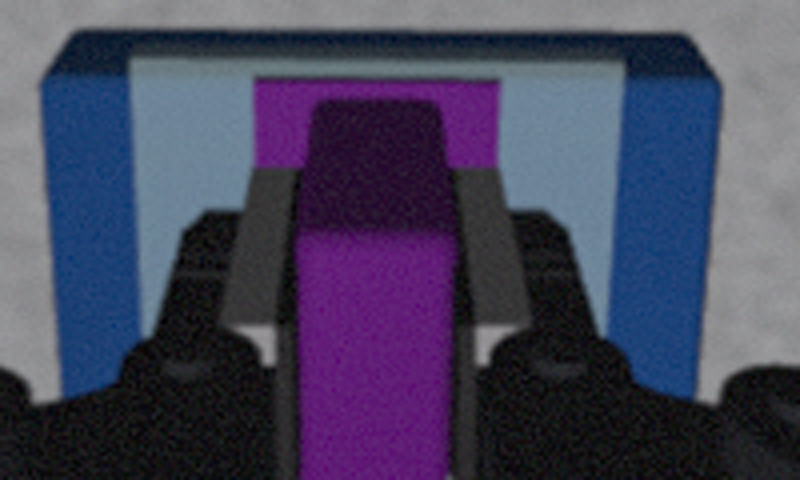

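The crop shows plate corners at (130,57) and (626,60), and stage top sides from (42,90) to (62,395) and from (720,90) to (697,395).

Run:
```python
from h import *
p=optics.get_image("wrist");s=env.observe();T=s['position'][:2];print(s['position'])
f=lambda L,z:w(p,[(185+(u+.5)/4-.5,212+(v+.5)/4-.5) for u,v in L],z)[:,:2]
yaw=lambda d:np.degrees(np.arctan2(d[1],d[0]))
S=f([(42,90),(720,90),(62,395),(697,395)],.03)
print('stage w',np.linalg.norm(S[1]-S[0]),np.linalg.norm(S[3]-S[2]),'yaw sides',yaw(S[2]-S[0]),yaw(S[3]-S[1]),'back',yaw(S[0]-S[1]))
zg=s['position'][2]-.010
P=f([(130,57),(626,60),(142,330),(610,330)],zg)
print('plate w',np.linalg.norm(P[1]-P[0]),np.linalg.norm(P[3]-P[2]),'yaw',yaw(P[2]-P[0]),yaw(P[3]-P[1]),yaw(P[1]-P[0])-90)
R=s['tool_rot'];u=np.array([np.cos(np.radians(-15.3)),np.sin(np.radians(-15.3))]);n=np.array([-u[1],u[0]])
seat=np.array([.6105,-.1657])
print('tool yaw',yaw(-R[:2,0]))
for nm,m in(('stage back mid',(S[0]+S[1])/2),('stage mid2',(S[2]+S[3])/2),('plate back mid',(P[0]+P[1])/2),('plate mid2',(P[2]+P[3])/2),('tcp',T),('seat',seat)):
    print(nm,(m*1000).round(1),'along',((m-T)@u*1000).round(1),'lat',((m-T)@n*1000).round(1))
```

```text
[ 0.49793396 -0.13572019  0.10996599]
stage w 0.12093585067508703 0.12180542442612328 yaw sides -15.575222622950887 -14.780297396291662 back -104.97590666339455
plate w 0.06023417906407179 0.060605131186738 yaw -15.646092430524638 -15.079895249030022 -15.345953370873588
tool yaw -15.013470566041107
stage back mid [ 510.9 -138.5] along 13.2 lat 0.7
stage mid2 [ 571.3 -154.9] along 75.9 lat 0.8
plate back mid [ 480.1 -130.9] along -18.5 lat -0.1
plate mid2 [ 516.1 -140.9] along 18.9 lat -0.2
tcp [ 497.9 -135.7] along 0.0 lat 0.0
seat [ 610.5 -165.7] along 116.5 lat 0.8
```

```bash
python3 -m crank '[0,0,0.09,0,0, 0,0,0,1.5,0, 0,0,0,1.5,0, 0,0,0,1.5,0, 0,0,0,0.8,0, 0,0,0,0.4,0, 0,0,0,0.1,0, 0,0,0,0,0]'
python3 -m crank '[0,0,0,0.1,0, 0,0,0,0.1,0, 0,0,0,0.1,0, 0,0,0,0,0, 0,0,0,0,0, 0,0,0,0,0, 0,0,0,0,0, 0,0,0,0,0]'
```

```text
time_s: 6.13
position: [0.4985, -0.1351, 0.0526]
tool_rot: [[-0.965, 0.261, 0.0], [0.261, 0.965, -0.0], [-0.0, -0.0, -1.0]]
ft_force: [-0.3, 0.1, -0.8]
grip_width: 0.0148
gripper_force: 58.6
time_s: 6.8
position: [0.4983, -0.1351, 0.0494]
tool_rot: [[-0.965, 0.262, 0.0], [0.262, 0.965, -0.0], [-0.0, -0.0, -1.0]]
ft_force: [-0.0, -0.8, -1.1]
grip_width: 0.0149
gripper_force: 58.6
```

```bash
python3 -m crank '[0,0,0,0.1,0, 0,0,0,0.1,0, 0,0,0,0,0, 0,0,0,0,0, 0,0,0,0,0, 0,0,0,0,0, 0,0,0,0,0, 0,0,0,0,0]'
python3 -m crank '[0,0,0,0.07,0, 0,0,0,0,0, 0,0,0,0,0, 0,0,0,0,0, 0,0,0,0,0, 0,0,0,0,0, 0,0,0,0,0, 0,0,0,0,0]'
```

```text
time_s: 7.47
position: [0.4983, -0.1351, 0.0473]
tool_rot: [[-0.965, 0.262, 0.0], [0.262, 0.965, -0.0], [-0.0, -0.0, -1.0]]
ft_force: [0.6, -0.2, -2.2]
grip_width: 0.0151
gripper_force: 58.6
time_s: 8.13
position: [0.4983, -0.135, 0.0466]
tool_rot: [[-0.965, 0.262, -0.0], [0.262, 0.965, 0.0], [0.0, 0.0, -1.0]]
ft_force: [0.8, -0.2, -2.8]
grip_width: 0.0149
gripper_force: 58.6
```

```bash
python3 -m crank '[0,0,0,0.1,0, 0,0,0,0,0, 0,0,0,0,0, 0,0,0,0,0, 0,0,0,0,0, 0,0,0,0,0, 0,0,0,0,0, 0,0,0,0,0]'
python3 -m crank '[0,0,0,0.07,0, 0,0,0,0,0, 0,0,0,0,0, 0,0,0,0,0, 0,0,0,0,0, 0,0,0,0,0, 0,0,0,0,0, 0,0,0,0,0]'
```

```text
time_s: 8.8
position: [0.4983, -0.1351, 0.0456]
tool_rot: [[-0.965, 0.262, 0.0], [0.262, 0.965, -0.0], [-0.0, -0.0, -1.0]]
ft_force: [0.3, 0.6, -1.2]
grip_width: 0.0152
gripper_force: 58.6
time_s: 9.47
position: [0.4983, -0.1351, 0.0449]
tool_rot: [[-0.965, 0.262, -0.0], [0.262, 0.965, 0.0], [0.0, 0.0, -1.0]]
ft_force: [-0.3, 0.0, -1.4]
grip_width: 0.0153
gripper_force: 58.6
```

```bash
python3 -m crank '[0,0,0,0.07,0, 0,0,0,0,0, 0,0,0,0,0, 0,0,0,0,0, 0,0,0,0,0, 0,0,0,0,0, 0,0,0,0,0, 0,0,0,0,0]'
python3 -m crank '[0,0,0,0.07,0, 0,0,0,0,0, 0,0,0,0,0, 0,0,0,0,0, 0,0,0,0,0, 0,0,0,0,0, 0,0,0,0,0, 0,0,0,0,0]'
```

```text
time_s: 10.13
position: [0.4984, -0.1351, 0.0445]
tool_rot: [[-0.965, 0.262, 0.0], [0.262, 0.965, -0.0], [-0.0, -0.0, -1.0]]
ft_force: [-3.2, 1.0, 4.9]
grip_width: 0.015
gripper_force: 59.3
time_s: 10.8
position: [0.4984, -0.1351, 0.0445]
tool_rot: [[-0.965, 0.262, 0.001], [0.262, 0.965, -0.001], [-0.001, -0.0, -1.0]]
ft_force: [-4.4, 1.9, 12.6]
grip_width: 0.0149
gripper_force: 60.7
```

```bash
python3 -m crank '[0,0,0,-0.08,0, 0,-0.4,0,0,0, 0,-0.6,0,0,0, 0,-0.6,0,0,0, 0,-0.6,0,0,0, 0,-0.6,0,0,0, 0,-0.4,0,0,0, 0,0,0,0,0]'
python3 - <<'E'
from h import *
t=optics.get_image("top");p=optics.get_image("scene")
cv2.imwrite('pics/mid.png',np.hstack([cv2.resize(p['color'][150:230,180:300],(450,300),interpolation=2),cv2.resize(t['color'][140:250,320:420],(273,300),interpolation=2)])[:,:,::-1])
E
```

```text
time_s: 11.47
position: [0.5302, -0.1438, 0.0446]
tool_rot: [[-0.965, 0.262, 0.001], [0.262, 0.965, -0.001], [-0.001, -0.0, -1.0]]
ft_force: [0.5, 0.2, 4.6]
grip_width: 0.0149
gripper_force: 59.4
```

View pics/mid.png

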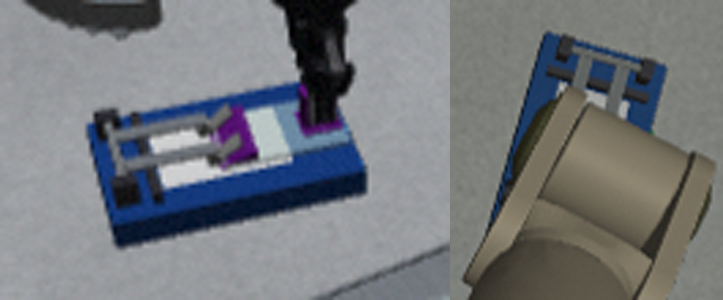

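The picture shows the nose bar (about (238,135) in the crop) just going under the lips, centred between the clips. I'll keep sliding.

```bash
python3 -m crank '[0,-0.4,0,0,0, 0,-0.4,0,0,0, 0,-0.4,0,0,0, 0,-0.4,0,0,0, 0,-0.4,0,0,0, 0,-0.4,0,0,0, 0,0,0,0,0, 0,0,0,0,0]'
python3 -m crank '[0,-0.4,0,0,0, 0,-0.4,0,0,0, 0,-0.4,0,0,0, 0,-0.4,0,0,0, 0,0,0,0,0, 0,0,0,0,0, 0,0,0,0,0, 0,0,0,0,0]'
```

```text
time_s: 12.23
position: [0.5511, -0.1492, 0.0446]
tool_rot: [[-0.965, 0.261, -0.003], [0.261, 0.965, 0.001], [0.003, 0.0, -1.0]]
ft_force: [-9.1, 3.2, 10.2]
grip_width: 0.0155
gripper_force: 60.2
time_s: 12.9
position: [0.5677, -0.1538, 0.0446]
tool_rot: [[-0.965, 0.262, -0.0], [0.262, 0.965, 0.0], [0.0, 0.0, -1.0]]
ft_force: [-2.8, 1.3, 6.8]
grip_width: 0.0148
gripper_force: 59.7
```

```bash
python3 -m crank '[0,-0.2,0,0,0, 0,-0.2,0,0,0, 0,-0.2,0,0,0, 0,0,0,0,0, 0,0,0,0,0, 0,0,0,0,0, 0,0,0,0,0, 0,0,0,0,0]'
python3 -m crank '[0,-0.1,0,0,0, 0,-0.05,0,0,0, 0,0,0,0,0, 0,0,0,0,0, 0,0,0,0,0, 0,0,0,0,0, 0,0,0,0,0, 0,0,0,0,0]'
```

```text
time_s: 13.57
position: [0.5728, -0.1552, 0.0446]
tool_rot: [[-0.965, 0.262, -0.002], [0.262, 0.965, 0.001], [0.002, 0.0, -1.0]]
ft_force: [-5.9, 0.9, 8.2]
grip_width: 0.0149
gripper_force: 60.1
time_s: 14.23
position: [0.574, -0.1555, 0.0446]
tool_rot: [[-0.965, 0.262, -0.003], [0.262, 0.965, 0.001], [0.003, 0.0, -1.0]]
ft_force: [-7.6, 3.4, 9.4]
grip_width: 0.0151
gripper_force: 60.1
```

```bash
python3 -m crank '[0,-0.1,0,0,0, 0,-0.1,0,0,0, 0,0,0,0,0, 0,0,0,0,0, 0,0,0,0,0, 0,0,0,0,0, 0,0,0,0,0, 0,0,0,0,0]'
python3 - <<'E'
from h import *
p=optics.get_image("scene")
cv2.imwrite('pics/mid2.png',cv2.resize(p['color'][155:225,190:300],(770,490),interpolation=2)[:,:,::-1])
E
```

```text
time_s: 14.9
position: [0.576, -0.156, 0.0446]
tool_rot: [[-0.965, 0.261, -0.002], [0.261, 0.965, 0.001], [0.003, 0.0, -1.0]]
ft_force: [-6.7, 1.9, 9.2]
grip_width: 0.015
gripper_force: 60.1
```

View pics/mid2.png

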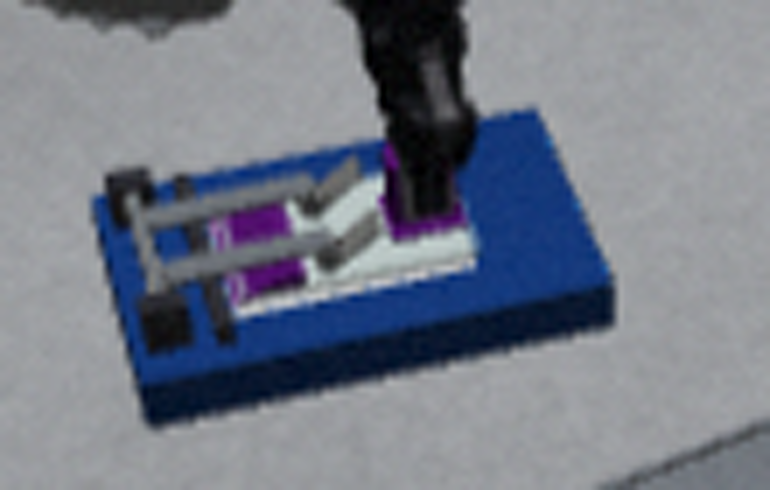

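The clips' noses (about (315,200) and (335,260)) are now on the glass behind the bar. The plate's nose at (225,250) is nearly at the stop, so I'll press on until the stop is felt.

```bash
python3 -m crank '[0,-0.1,0,0,0, 0,0,0,0,0, 0,0,0,0,0, 0,-0.1,0,0,0, 0,0,0,0,0, 0,0,0,0,0, 0,0,0,0,0, 0,0,0,0,0]'
```

```text
time_s: 15.62
position: [0.5779, -0.1565, 0.0445]
tool_rot: [[-0.965, 0.262, -0.003], [0.262, 0.965, 0.001], [0.003, 0.0, -1.0]]
ft_force: [-7.0, 2.5, 9.1]
grip_width: 0.0151
gripper_force: 60.1
```

```bash
python3 -m crank '[0,-0.1,0,0,0, 0,0,0,0,0, 0,0,0,0,0, 0,0,0,0,0, 0,0,0,0,0, 0,0,0,0,0, 0,0,0,0,0, 0,0,0,0,0]'
```

```text
time_s: 16.28
position: [0.5788, -0.1568, 0.0445]
tool_rot: [[-0.965, 0.262, -0.003], [0.262, 0.965, 0.001], [0.003, 0.0, -1.0]]
ft_force: [-7.7, 2.7, 10.1]
grip_width: 0.015
gripper_force: 60.1
```

```bash
python3 -m crank '[0,-0.1,0,0,0, 0,0,0,0,0, 0,0,0,0,0, 0,0,0,0,0, 0,0,0,0,0, 0,0,0,0,0, 0,0,0,0,0, 0,0,0,0,0]'
```

```text
time_s: 16.95
position: [0.5797, -0.157, 0.0446]
tool_rot: [[-0.965, 0.261, -0.003], [0.261, 0.965, 0.001], [0.003, 0.0, -1.0]]
ft_force: [-8.4, 2.7, 10.1]
grip_width: 0.0148
gripper_force: 60.2
```

```bash
python3 -m crank '[0,-0.1,0,0,0, 0,0,0,0,0, 0,0,0,0,0, 0,0,0,0,0, 0,0,0,0,0, 0,0,0,0,0, 0,0,0,0,0, 0,0,0,0,0]'
```

```text
time_s: 17.62
position: [0.5798, -0.157, 0.0446]
tool_rot: [[-0.965, 0.261, -0.005], [0.261, 0.965, 0.001], [0.005, 0.0, -1.0]]
ft_force: [-12.3, 2.9, 12.2]
grip_width: 0.0149
gripper_force: 60.5
```

```bash
python3 -m crank '[0,-0.1,0,0,0, 0,0,0,0,0, 0,0,0,0,0, 0,0,0,0,0, 0,0,0,0,0, 0,0,0,0,0, 0,0,0,0,0, 0,0,0,0,0]'
```

```text
time_s: 18.28
position: [0.5798, -0.1571, 0.0446]
tool_rot: [[-0.965, 0.261, -0.007], [0.261, 0.965, 0.002], [0.007, 0.0, -1.0]]
ft_force: [-17.3, 3.1, 15.4]
grip_width: 0.0153
gripper_force: 61.0
```

It's at the stop: the position is fixed while the force rises. Now relieve the pressure, open and retreat upward.

```bash
python3 -m crank '[0,0.1,0,0,0, 0,0.07,0,-0.05,0, 0,0,0,0,0, 0,0,0,0,0, 2.5,0,0,0,0, 3.5,0,0,0,0, 4.5,0,0,0,0, 4.5,0,0,0,0]'
python3 -m crank '[4.5,0,0,-0.5,0, 4.5,0,0,-1,0, 4.5,0,0,-2,0, 4.5,0,0,-3,0, 4.5,0,0,-3,0, 4.5,0,0,-3,0, 4.5,2,0,-2,0, 4.5,2,0,0,0]'
python3 -m crank '[4.5,4,0,0,0, 4.5,4,0,0,0, 4.5,0,4,0,0, 4.5,0,4,0,0, 4.5,0,4,0,0, 4.5,0,4,0,0, 4.5,0,4,0,0, 4.5,0,0,0,0]'
python3 - <<'E'
from h import *
p=optics.get_image("scene");t=optics.get_image("top")
o=ortho(t,.46,.74,-.27,-.06,.035,1900)
a=cv2.resize(p['color'][155:225,190:300],(390,532),interpolation=2)[:,:,::-1]
cv2.imwrite('pics/fin.png',np.hstack([a,cv2.resize(o,(399,532))]))
E
```

```text
time_s: 18.95
position: [0.5812, -0.1576, 0.0446]
tool_rot: [[-0.965, 0.262, -0.0], [0.262, 0.965, 0.0], [0.0, 0.0, -1.0]]
ft_force: [0.4, -0.4, -0.3]
grip_width: 0.0449
gripper_force: 0.0
time_s: 19.62
position: [0.5439, -0.1477, 0.1951]
tool_rot: [[-0.965, 0.261, 0.008], [0.261, 0.965, -0.004], [-0.009, -0.002, -1.0]]
ft_force: [0.1, -1.3, -0.4]
grip_width: 0.0449
gripper_force: 0.0
time_s: 20.28
position: [0.5183, 0.0725, 0.1909]
tool_rot: [[-0.967, 0.256, 0.002], [0.256, 0.967, 0.001], [-0.002, 0.002, -1.0]]
ft_force: [-1.4, 0.4, -0.2]
grip_width: 0.0451
gripper_force: 0.0
```

View pics/fin.png

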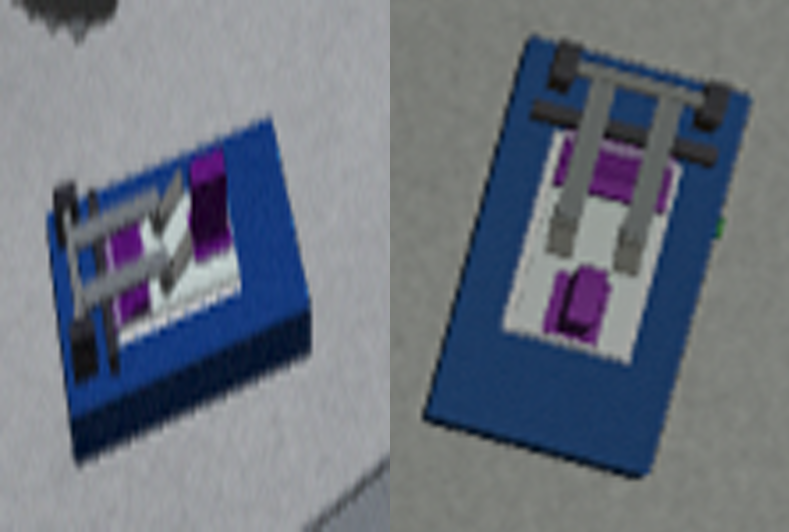

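The final view shows the clips down on the glass behind the bar, the plate over the window, the nose at the stop and the gripper clear. One numeric check of centring before handing in.

Run:
```python
from h import *
t=optics.get_image("top")
a=np.radians(-15.2);u=np.array([np.cos(a),np.sin(a)]);n=np.array([-u[1],u[0]]);c=np.array([.6125,-.1663])
y=np.arange(-75,75.1,.5)/1000
def line(x,z):
    P=np.c_[c+x*u+y[:,None]*n,np.full(len(y),z)];m=px(t,P).astype(np.float32)
    return cv2.cvtColor(cv2.remap(t['color'],m[None,:,0],m[None,:,1],1),cv2.COLOR_RGB2HSV)[0].astype(int)
for x,z,lo,hi,sm in((.024,.043,130,165,80),(.027,.043,130,165,80),(.030,.043,130,165,80),(-.02,.03,100,125,120),(0,.03,100,125,120),(-.07,.03,100,125,120),(-.09,.03,100,125,120)):
    h=line(x,z);k=y[(h[:,0]>lo)&(h[:,0]<hi)&(h[:,1]>sm)]*1000
    print(x,k.min(),k.max(),(k.min()+k.max())/2)
```

```text
0.024 -30.0 28.0 -1.0
0.027 -31.0 28.5 -1.25
0.03 -30.5 28.0 -1.25
-0.02 -61.0 60.5 -0.25
0 -61.0 60.5 -0.25
-0.07 -60.5 60.5 0.0
-0.09 -61.0 60.5 -0.25
```

```bash
python3 -c "
from rig import env
print(env.close_job())"
```

```text
the job is handed in; nothing more can be done
None
```

The purple plate is on the blue stage against its stop, with the clips snapped down on the glass behind the nose bar. It is centred to about 1 mm and straight as far as the images show. The gripper has let go and is clear, the grey plate was not touched, and I handed the job in at about 20 s.

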